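# Hold a spring clip gaping over the care card

### The arm

A 6-joint arm with a two-finger parallel gripper is mounted at the origin on a cart in front of the work surface, level with it; the furniture and walls round the work are solid. World frame = base frame: x ahead of the robot, y to its left, z up, the work surface at z = 0. Lengths are in m, angles in degrees, forces in N, time in s.
With the tool pointing down it reaches from about 0.3 to 0.825 m from the base axis. Payload 5.4 kg.
Tool frame: the origin (TCP) lies between the finger pads; the fingertips stand 8 mm ahead of it and the grasp point (between the pads) lies 11 mm behind it; x points along the fingers, y is the direction in which the jaws open and shut, and the axes are right-handed (so a half turn about x gives the same grasp; the last joint's range is limited). The gripper opens to 92 mm and grips with 3 to 60 N. Pads are 20 mm wide; open, the fingers measure 128 mm over their backs; the gripper's body (75 mm by 189 mm) begins 69 mm behind the grasp point.
Start: joints at [-77.412, 9.076, 91.501, -0, 79.423, -12.038], TCP at [0.24, -0.523, 0.223] pointing down, gripper open.
Joint ranges: [-166.64, 166.64], [-54.1, 131.32], [10.49, 154.53], [-73.88, 253.88], [9.74, 151.15], [-171.62, 171.62]. Speed limits (degrees/s): [147.25, 147.25, 180, 180, 180, 180].

### API

Orientations are given as [roll, pitch, yaw] about the fixed x, y, z axes, in that order (R = Rz(yaw) Ry(pitch) Rx(roll)).
In Python, from workcell import bot gives the robot as it stands. Calls block until the motion is done:
- bot.goto(position, orientation): joint-space move of the TCP to a pose.
- bot.servo_line(position, attitude=None, v=0.15): straight line of the TCP; attitude=None keeps the orientation; v is the mean speed in m/s.
- bot.goto_joints(angles): joint-space move.
- bot.move_gripper(opening, newtons=None): opening from 0.0 (shut) to 1.0 (fully open); newtons is the grip in N (None keeps the last); returns when the fingers have stopped.
- bot.hold(seconds).
- bot.solve_ik(position, orientation): joint angles nearest the present ones, or None.
- bot.observe(): the state.
- bot.read_camera(name): name is "side" or "top"; returns a dict with "frame" (384x512x3 uint8, red, green, blue), "depth" (384x512 float32, m along the optical axis (not along the pixel's ray), 0 where there is no reading), "fx", "fy", "cx", "cy" (pixels), "eye" and "orientation" of the camera in the world. Camera axes: x right, y up, looking along -z (the intrinsics and any distortion apply to the point x, -y, -z); pixel columns grow to the right and rows downward; lengths in m; the calibration is good to about 2 mm. A picture is of the moment at which its call begins.
A pose or a line that the arm cannot do raises bot.IKError and nothing moves.
- bot.job_done(): hands the job in, once; it reports no verdict.
Trained networks look in the newest picture that a camera, given by its name, has taken for a name from the list of things; names that differ only in an ending like _2 or _b are one class to them, and where a whole thing is asked for, a point or a joint stands for the part that bears it (a point fixed in the world has none). Each returns a list of dicts, best first, with "confidence" (0 to 1); they miss things now and then, are a little off and sometimes report something else, mostly with a low value. They report only what shows in the picture. A call takes as long as a camera call. They do not tell look-alikes from the thing itself.
- bot.trace(camera, target): "pixels" (384x512 bool, what is visible of it) and "extent" ([left, top, right, bottom] in pixels, round what is visible of it).
- bot.spot_point(camera, target): "centre" ([column, row] in pixels: a listed point, or the origin of a listed thing).
The state is a dict: "time_s": time; "joint_pos": joint angles; "joint_velocities": joint speeds; "tau": joint torques, N m; "position": TCP position; "tool_rot": TCP orientation; "contact_force": force on the tool from outside, world axes, zero at the start; "moment": the same for the moment, N m; "finger_gap": opening from 0.0 (shut) to 1.0 (fully open).
Only numpy, scipy, OpenCV 4.12 (cv2) and the standard library are available. Lean on these libraries where they do the work, as an engineer would, in place of code of your own. Each camera call takes 0.05 s, during which the arm holds its last target.

### The job

Take the spring clip off the hook of the little stand, squeeze its two handles so that its jaws spread wide open, and bring it down over the top edge of the care card standing in its wooden holder, near the middle of that edge, one jaw on each side and neither the jaws nor the rest of the clip touching the card. Finish while still holding it there squeezed wide open, so that I can slip a ticket in beside the card; be gentle with the card, do not drop the clip, and leave the soap bar, the timer and the wax pot where they are.

Things in the scene. Friction and masses are not known exactly. Their poses are not given: they have to be found in the camera images.
- clip: Steel spring clip, 60 g, loose, 34 mm wide along x, hanging upright, handles up. Origin mid hinge pin, 127 mm above the worktop; z up, x along the pin and the hook strip, y the way handles are squeezed and jaws part. Jaws reach down to z = -45 mm, 28 mm wide outside at z = -16. Between them, open along x, a spring housing, its flat underside (z = -7) resting on the strip
- clip_handles (a point): where to squeeze: 33 mm above the pin, between the two flat handle plates (28 mm wide along x, z = 4 to 45 mm of the clip). Closed, they flare upward from 17 to 36 mm over their outer faces; squeezed to the stop they are parallel, about 15 mm over the outer faces. Site turns with the clip's -y half, which leans 0.225 rad when both handles are squeezed equally to the stop
- clip_jaw (a joint): opening of the clip's +y half about its pin, rad: 0 = closed (as at the start), 0.45 = stop, jaws gaping about 20 mm at the lips; 0.30 gapes about 14 mm. A spring shuts it: 5 N squeeze on the handle tops starts it, about 12 N reaches the stop (20 N lower on the handles); 20 to 25 N holds it at the stop
- fixed_lip (a point): inner lower edge of the jaw on the clip's -y side, middle of its width (lip blocks are 4 mm thick, 34 mm wide)
- moving_lip (a point): inner lower edge of the hinged jaw on the clip's +y side, middle of its width
- hook_stand: Fixed stand: wooden base 100 x 80 x 10 mm, steel post at x = 43 mm, and on it a level flat strip as hook, pointing to -x. Origin on the worktop straight below the hanging clip. Strip 10 mm wide (y), 3 mm thick, top at z = 120 mm, x = 38 to -25 mm; its end is turned up 6 mm. Squeezed wide open (over 0.35 rad), the clip lifts straight up off it; closed, it goes up 8 to 12 mm and off along -x
- card_holder: Fixed wooden block 120 x 50 x 22 mm with a stiff white card with a few grey lines standing in its slot. Origin at the underside centre of the block, z up, x along the card's top edge, y the card's normal
- card_top (a point): middle of the card's top edge, 110 mm above the worktop; axes as the holder's. The card is 90 mm long along x, 4 mm thick along y, and stands 88 mm out of the block
- soap_bar: soap bar 80 x 98 x 30 mm, bystander, origin at its underside centre
- wash_timer: kitchen-type timer with a dial, 60 x 67 x 62 mm, bystander, origin at its underside centre
- wax_pot: low round pot with lid, 90 x 89 x 32 mm, bystander, origin at its underside centre
There are look-alikes about, which are no part of the job. Several things look just like the card_holder: the one meant starts farthest to the robot's right.

How it is judged:
By the outcome, as a careful person would: the job done as asked, in the order asked, and still so for the second after the job is handed in, while the arm keeps its last pose, push and grip.
It also fails if it takes over 35 s, if anything falls off the work surface, if the arm or the gripper's body presses on something with over 40 N, if the wrist force passes 120 N, or if a joint passes its speed limit or range.

## Working session

There is one attempt and no reset: what is moved stays moved. The work goes in short steps, each a Python script; the robot and the scene stay as the last script left them, time stands still between calls to the robot, and variables do not carry over. Pictures are saved under pics/ and viewed, and the job is handed in when it is done.

```bash
ls; mkdir -p pics; cat > h.py <<'E'
import numpy as np, cv2
from workcell import bot
from scipy.spatial.transform import Rotation as R
def camR(c):
    o=np.array(c["orientation"],float)
    return o if o.shape==(3,3) else (R.from_euler('xyz',o,degrees=True).as_matrix() if o.size==3 else R.from_quat(o).as_matrix())
def unproj(c,u,v,d):
    x=(np.asarray(u)-c["cx"])/c["fx"]*d; y=(np.asarray(v)-c["cy"])/c["fy"]*d
    p=np.stack([x,-y,-np.asarray(d)],-1)
    return p@camR(c).T+np.array(c["eye"])
def proj(c,P):
    p=(np.asarray(P)-np.array(c["eye"]))@camR(c)
    return np.stack([c["cx"]+c["fx"]*p[...,0]/-p[...,2], c["cy"]-c["fy"]*p[...,1]/-p[...,2]],-1)
def save(c,n,box=None,s=1):
    f=c["frame"][...,::-1]
    if box: f=f[box[1]:box[3],box[0]:box[2]]
    if s!=1: f=cv2.resize(f,None,fx=s,fy=s,interpolation=cv2.INTER_CUBIC)
    cv2.imwrite("pics/"+n+".png",f)
E
python3 - <<'E'
from h import *
for n in("side","top"):
    c=bot.read_camera(n); save(c,n+"0",s=1.5)
    print(n,[ (k,c[k]) for k in c if k not in("frame","depth")])
    for t in("clip","clip_handles","fixed_lip","moving_lip","hook_stand","card_holder","card_top","soap_bar","wash_timer","wax_pot"):
        print(t,[(np.round(r["centre"],1).tolist(),round(r["confidence"],2)) for r in bot.spot_point(n,t)])
print(bot.observe())
E
```

```text
pics
side [('fx', 464.28354366645533), ('fy', 464.28354366645533), ('cx', 256.72505281878114), ('cy', 185.84792138946136), ('eye', array([0.40889895, 0.71160086, 0.58397615])), ('orientation', array([  62.79011129,   -0.47487116, -171.17452824]))]
clip [([283.8, 242.2], 0.58)]
clip_handles [([284.8, 221.1], 0.68), ([275.9, 292.4], 0.54)]
fixed_lip [([282.1, 259.5], 0.79)]
moving_lip [([280.9, 259.3], 0.64)]
hook_stand [([278.1, 290.1], 0.8)]
card_holder [([257.8, 240.1], 0.76), ([275.0, 205.6], 0.74)]
card_top [([275.9, 172.5], 0.77), ([258.0, 197.3], 0.71)]
soap_bar [([328.2, 246.0], 0.55)]
wash_timer []
wax_pot [([183.7, 272.1], 0.65)]
top [('fx', 362.3085394298019), ('fy', 362.3085394298019), ('cx', 257.58573628892543), ('cy', 193.87393794810342), ('eye', array([ 0.42682608, -0.17193409,  0.94491365])), ('orientation', array([  6.05350411,   0.60644267, -91.58362781]))]
clip [([172.3, 217.8], 0.57)]
clip_handles [([167.6, 218.0], 0.65)]
fixed_lip [([177.1, 218.7], 0.66)]
moving_lip [([178.6, 221.9], 0.65)]
hook_stand [([187.3, 220.6], 0.61)]
card_holder [([310.3, 195.9], 0.63), ([
[... 175 characters left out ...]
ax_pot [([196.8, 149.3], 0.87)]
{'time_s': 1.1, 'joint_pos': array([-7.74142691e+01,  9.07559720e+00,  9.15015479e+01, -7.76052896e-04,
        7.94223604e+01, -1.20390693e+01]), 'joint_velocities': array([ 0.05916536, -0.02785889,  0.11840671,  0.01128006, -0.0073482 ,
       -0.14172714]), 'tau': array([ 4.83625820e-05, -3.85579526e+01, -3.22363400e+01,  7.02088606e-02,
        3.08084325e-02, -1.18384474e-05]), 'position': array([ 0.23955052, -0.52270978,  0.22260003]), 'tool_rot': array([  20.91071464,   89.9990909 , -134.46434271]), 'contact_force': array([-0.78877069,  0.82974151,  0.22274607]), 'moment': array([-0.04811159, -0.00164954,  0.04471908]), 'finger_gap': 0.9988098665739905}
```

View pics/side0.png

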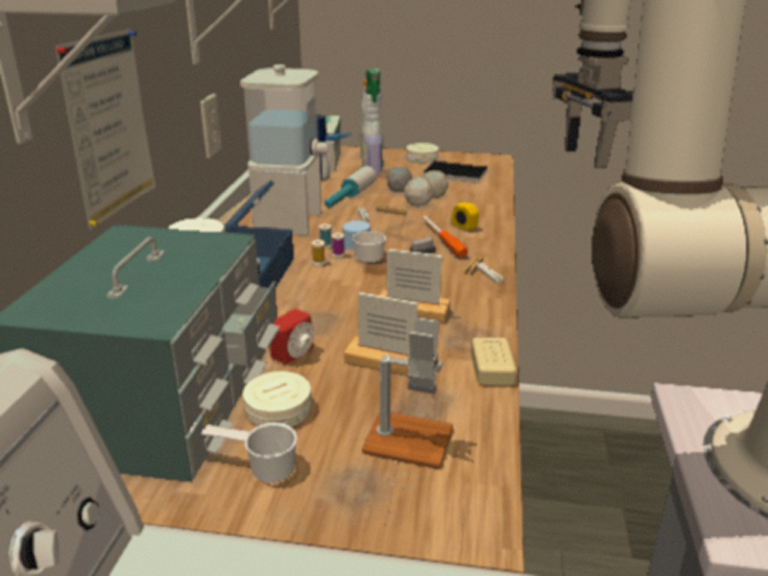

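View pics/top0.png

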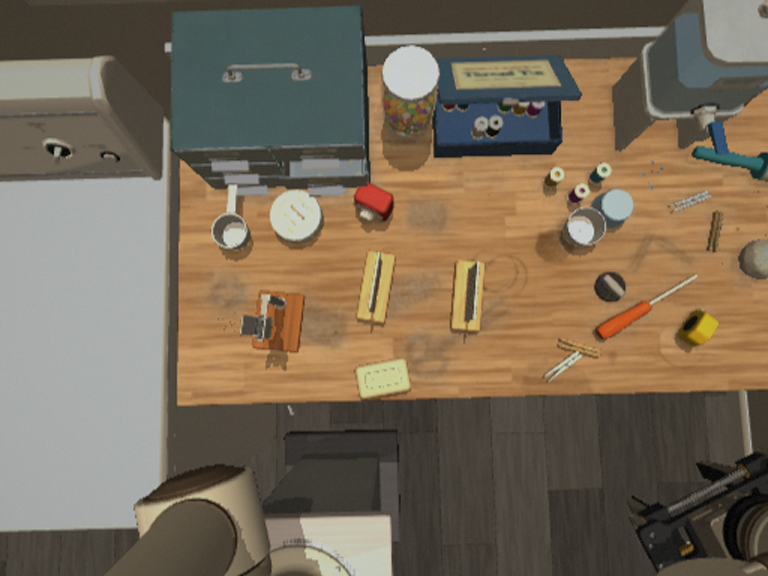

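The look-alike holders in the top view are at px (251,192) and (311,196). Image right is world -y, so the one at (311,196) is farthest to the robot's right. In the side view it is the rear one, at (275,205). I'll enlarge both and measure.

```bash
python3 - <<'E'
from h import *
T=bot.read_camera("top"); 
a=cv2.resize(T["frame"][150:250,150:350],(800,400),interpolation=cv2.INTER_CUBIC)
cv2.imwrite("pics/topcrop.png",a[...,::-1])
def grid(c,b):
    u0,v0,u1,v1=b; v,u=np.mgrid[v0:v1,u0:u1]; d=c["depth"][v0:v1,u0:u1]
    return unproj(c,u,v,d),u,v,d
out={}
for n in("top","side"):
    c=bot.read_camera(n)
    if n=="side":
        a=cv2.resize(c["frame"][140:320,200:360],(640,720),interpolation=cv2.INTER_CUBIC)[:600]; cv2.imwrite("pics/sidecrop.png",a[...,::-1])
    np.savez("/tmp/%s.npz"%n,**c)
    for t in("clip","card_holder","hook_stand","soap_bar","wax_pot","wash_timer"):
        for r in bot.trace(n,t):
            m=r["pixels"]; v,u=np.nonzero(m); d=c["depth"][m]; k=d>0
            P=unproj(c,u[k],v[k],d[k])
            print(n,t,round(r["confidence"],2),r["extent"],k.sum(),"pct2/50/98",np.round(np.percentile(P,[2,50,98],axis=0),3).tolist())
    # points
    P,u,v,d=grid(c,(0,0,512,384)); Z=P[...,2]
    print("table z",np.round(np.median(Z[(d>0)&(abs(Z)<.02)]),4))
    for nm,lo,hi in(("cards",.08,.125),):
        s=(d>0)&(Z>lo)&(Z<hi)&(P[...,0]>.35)&(P[...,0]<.62)&(P[...,1]<.02)&(P[...,1]>-.3)
        Q=P[s]; 
        for a,b in((-.3,-.14),(-.14,0.02)):
            q=Q[(Q[:,1]>a)&(Q[:,1]<b)]
            if len(q)>5: 
                print(n,"card",len(q),np.round(np.percentile(q,[3,50,97],axis=0),3).tolist(), "line y=ax+b",np.polyfit(q[:,0],q[:,1],1))
E
```

```text
top clip 0.81 [162.7, 211.2, 181.7, 226.7] 269 pct2/50/98 [[0.451, 0.01, 0.109], [0.467, 0.03, 0.136], [0.482, 0.042, 0.172]]
top card_holder 0.94 [237.7, 165.4, 262.5, 212.7] 944 pct2/50/98 [[0.478, -0.175, -0.0], [0.533, -0.147, 0.022], [0.593, -0.116, 0.111]]
top card_holder 0.92 [299.3, 172.1, 325.7, 220.6] 976 pct2/50/98 [[0.457, -0.329, -0.0], [0.513, -0.299, 0.022], [0.573, -0.276, 0.11]]
top hook_stand 0.81 [171.1, 194.5, 200.5, 233.6] 1063 pct2/50/98 [[0.433, -0.016, -0.0], [0.486, 0.016, 0.01], [0.532, 0.063, 0.121]]
top soap_bar 0.74 [238.6, 236.9, 278.7, 262.4] 798 pct2/50/98 [[0.352, -0.197, -0.001], [0.379, -0.154, 0.029], [0.408, -0.11, 0.033]]
top wax_pot 0.65 [157.5, 210.3, 183.1, 225.7] 301 pct2/50/98 [[0.451, 0.01, 0.0], [0.467, 0.032, 0.135], [0.482, 0.092, 0.173]]
top wax_pot 0.6 [180.5, 127.9, 214.7, 160.9] 937 pct2/50/98 [[0.619, -0.053, 0.017], [0.658, -0.013, 0.032], [0.7, 0.028, 0.035]]
top wash_timer 0.97 [236.0, 124.0, 259.3, 145.8] 465 pct2/50/98 [[0.65, -0.175, 0.015], [0.671, -0.147, 0.06], [0.695, -0.119, 0.065]]
table z 0.0008
top card 120 [[0.474, -0
[... 719 characters left out ...]
88, 0.03, 0.01], [0.529, 0.069, 0.12]]
side soap_bar 0.68 [312.7, 225.7, 344.2, 254.3] 830 pct2/50/98 [[0.351, -0.188, 0.001], [0.38, -0.131, 0.028], [0.41, -0.107, 0.032]]
side wax_pot 0.75 [161.8, 246.4, 207.1, 283.2] 1353 pct2/50/98 [[0.62, -0.048, 0.007], [0.658, 0.006, 0.031], [0.7, 0.035, 0.034]]
side wash_timer 0.91 [177.6, 208.4, 210.3, 242.9] 773 pct2/50/98 [[0.651, -0.163, 0.005], [0.674, -0.126, 0.041], [0.704, -0.112, 0.063]]
table z 0.0003
side card 535 [[0.475, -0.3, 0.081], [0.534, -0.149, 0.095], [0.578, -0.141, 0.11]] line y=ax+b [ 1.74990362 -1.12164665]
side card 173 [[0.493, -0.14, 0.082], [0.506, -0.138, 0.099], [0.521, 0.019, 0.12]] line y=ax+b [-1.02461284  0.40965038]
```

View pics/topcrop.png

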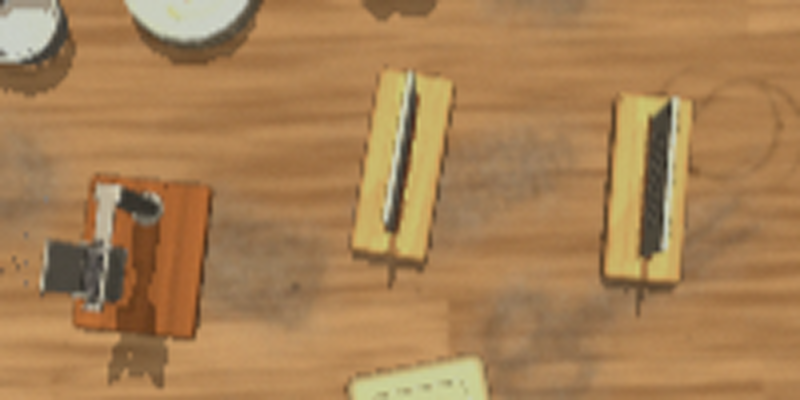

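View pics/sidecrop.png

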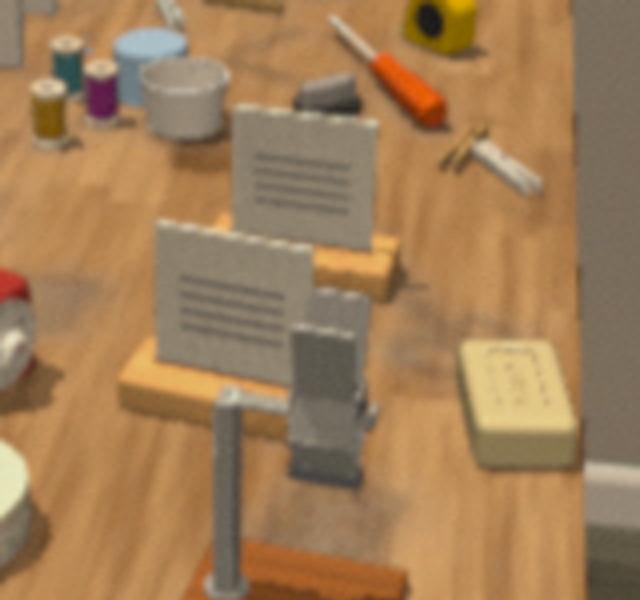

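The topcrop shows the holder meant on the right: block at about (645,190) in the crop, native px (311,197). The sidecrop shows it as the rear one. The clip hangs over the stand with its post on the far side. Next I'll fit the exact poses.

```bash
cat > fit.py <<'E'
from h import *
def cloud(c):
    v,u=np.mgrid[0:384,0:512]; d=c["depth"]; P=unproj(c,u,v,d); P[d==0]=9; return P
def rect(q):
    (cx,cy),(w,h),a=cv2.minAreaRect((q[:,:2]*1000).astype(np.float32)); 
    if w>h: w,h,a=h,w,a+90   # long side direction = a+90
    return np.round([cx,cy,w,h,((a+90+90)%180)-90],1)
E
python3 - <<'E'
from fit import *
C={n:dict(np.load("/tmp/%s.npz"%n)) for n in("top","side")}
P={n:cloud(C[n]) for n in C}
def sel(n,x,y,z):
    p=P[n].reshape(-1,3); return p[(p[:,0]>x[0])&(p[:,0]<x[1])&(p[:,1]>y[0])&(p[:,1]<y[1])&(p[:,2]>z[0])&(p[:,2]<z[1])]
for n in C:
    q=sel(n,(.43,.6),(-.36,-.24),(.018,.027)); print(n,"block",len(q),rect(q))
    q=sel(n,(.43,.6),(-.36,-.24),(.05,.115))
    A=np.c_[q[:,0]-.513,q[:,2]-.11,np.ones(len(q))]; s=np.linalg.lstsq(A,q[:,1],rcond=None)[0]; r=q[:,1]-A@s
    print(n,"cardplane y=a(x-.513)+b(z-.11)+c",s,r.std(),"xrange",np.percentile(q[:,0],[1,99]))
    q=sel(n,(.43,.6),(-.36,-.24),(.106,.115)); print(n,"edge",len(q),rect(q),q.mean(0),np.ptp(q,axis=0))
    q=sel(n,(.41,.56),(-.03,.08),(.006,.014)); print(n,"base",len(q),rect(q))
    q=sel(n,(.487,.56),(-.03,.08),(.114,.125)); print(n,"strip/post",len(q),rect(q), q.mean(0), np.polyfit(q[:,0],q[:,1],1))
    q=sel(n,(.43,.5),(-.02,.08),(.128,.18))
    print(n,"clip",len(q),rect(q),q.min(0),q.max(0))
    for z in np.arange(.08,.175,.008):
        k=sel(n,(.43,.5),(-.02,.08),(z,z+.008))
        if len(k)>4: print("  z%.3f"%z,len(k),"x",np.percentile(k[:,0],[5,95]).round(4),"y",np.percentile(k[:,1],[3,25,50,75,97]).round(4), "slope",np.polyfit(k[:,0],k[:,1],1)[0].round(3))
E
```

```text
top block 649 [ 515.5 -302.9   50.   119.5   -6.4]
top cardplane y=a(x-.513)+b(z-.11)+c [-0.12219247 -0.03467537 -0.30234786] 0.0009319133098026597 xrange [0.47211714 0.55756757]
top edge 71 [ 515.2 -303.1    4.6   86.9   -7.5] [ 0.51538757 -0.30302472  0.10937019] [0.0860271  0.01328048 0.00715842]
top base 854 [481.3  24.4  80.2  99.7  -7.4]
top strip/post 73 [501.6  22.3  16.2  30.  -12.6] [0.50345635 0.02150625 0.11971604] [-0.11988753  0.08186439]
top clip 231 [465.6  26.4  34.   35.8  85.7] [0.44861391 0.00770626 0.1281033 ] [0.48246059 0.04478119 0.17498739]
  z0.104 9 x [0.4568 0.4806] y [0.0132 0.0353 0.0358 0.0378 0.038 ] slope 0.164
  z0.112 41 x [0.449  0.4946] y [0.012  0.014  0.0176 0.0242 0.0325] slope 0.051
  z0.120 48 x [0.4465 0.4981] y [0.0145 0.0162 0.0193 0.0243 0.0305] slope -0.004
  z0.128 88 x [0.4507 0.4822] y [0.0162 0.0229 0.0262 0.0298 0.0341] slope -0.055
  z0.136 26 x [0.4537 0.477 ] y [0.0229 0.033  0.0336 0.0349 0.0362] slope 0.048
  z0.144 26 x [0.4557 0.4808] y [0.0283 0.0351 0.0359 0.0368 0.0379] slope -0.158
  z0.152 23 x [0.455  0.4789] y [0.0359 
[... 1060 characters left out ...]
[0.0204 0.037  0.0385 0.0397 0.0417] slope 0.156
  z0.112 109 x [0.4512 0.4962] y [0.0185 0.0298 0.0378 0.0397 0.0419] slope -0.252
  z0.120 110 x [0.4462 0.4922] y [0.0221 0.0333 0.0361 0.0379 0.0404] slope -0.08
  z0.128 89 x [0.4516 0.4815] y [0.0215 0.0337 0.0355 0.0366 0.0399] slope 0.129
  z0.136 59 x [0.4534 0.4814] y [0.0201 0.0352 0.0365 0.0383 0.0398] slope 0.225
  z0.144 61 x [0.4534 0.4798] y [0.0174 0.0368 0.0392 0.0401 0.0414] slope 0.447
  z0.152 106 x [0.454  0.4797] y [0.0129 0.016  0.0387 0.041  0.043 ] slope 0.324
  z0.160 124 x [0.4546 0.4793] y [0.0112 0.0138 0.0158 0.0423 0.0445] slope 0.24
  z0.168 84 x [0.4536 0.4797] y [0.0098 0.0122 0.0285 0.0438 0.0458] slope 0.374
```

Both views agree to within 2 mm. The clip pin is at about (0.467, 0.027, 0.127), yaw -7°. The middle of the card's top edge is at about (0.516, -0.303, 0.110), yaw -7°. Both heights and sizes match the description. Moving to pre-grasp.

```bash
python3 - <<'E'
from h import *
q=bot.solve_ik([.467,.027,.23],[0,90,-7]); q2=bot.solve_ik([.467,.027,.23],[0,90,173]); print(q,q2)
ca=[bot.solve_ik([.516,-.303,.152],[0,90,y]) for y in(-7,173)]; print(ca)
bot.move_gripper(0.7,20)
bot.goto([.467,.027,.23],[0,90,-7])
s=bot.observe(); print(s["time_s"],s["position"],s["tool_rot"],s["finger_gap"])
c=bot.read_camera("side"); save(c,"pre",(200,100,360,320),3)
c=bot.read_camera("top"); save(c,"pret",(120,150,280,270),4)
E
```

```text
[-11.54272598  -7.59911475 107.49660957   0.          80.10250518
 -94.54272598] [-1.15427260e+01 -7.59911475e+00  1.07496610e+02 -2.54444375e-14
  8.01025052e+01  8.54572740e+01]
[array([ -41.98059834,   15.95712727,   91.68073253,    0.        ,
         72.3621402 , -124.98059834]), array([-4.19805983e+01,  1.59571273e+01,  9.16807325e+01, -2.54444375e-14,
        7.23621402e+01,  5.50194017e+01])]
4.5583 [0.46716192 0.02635335 0.23002845] [-59.47541232  89.98451609 -66.55449374] 0.6976731540341324
```

View pics/pre.png

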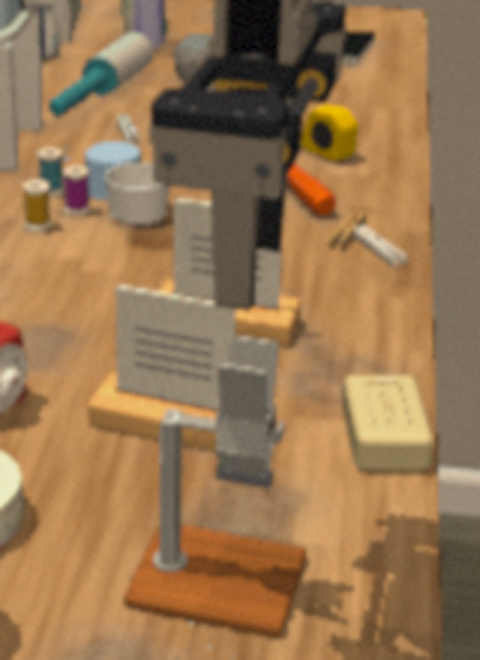

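View pics/pret.png

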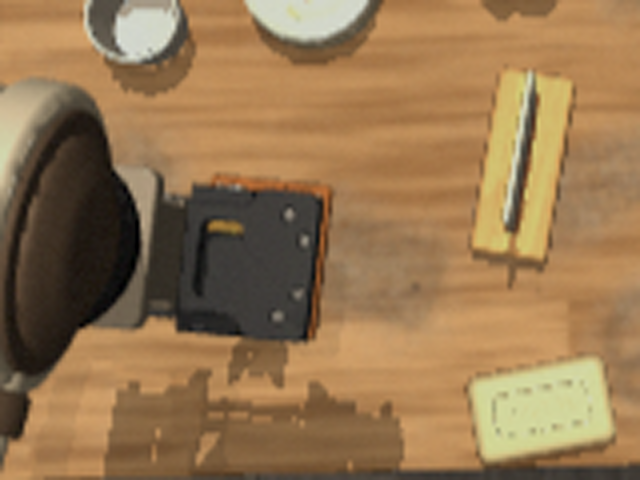

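The side view shows the near finger (about 235,250 in the crop) directly above the clip handles (245,380). The pose is aligned and the line down is clear. Descending and squeezing.

```bash
python3 - <<'E'
from h import *
bot.servo_line([.467,.027,.149],v=.08)
s=bot.observe(); print(s["time_s"],s["position"],s["contact_force"])
bot.move_gripper(0.3,20)
s=bot.observe(); print(s["finger_gap"]*92,s["contact_force"])
bot.move_gripper(0.0,25)
bot.hold(.2)
s=bot.observe(); print(s["time_s"],s["position"],s["finger_gap"]*92,s["contact_force"],s["moment"])
c=bot.read_camera("side"); save(c,"sq",(220,160,340,290),5)
for t in("fixed_lip","moving_lip","clip"): print(t,[(np.round(r["centre"],1).tolist(),round(r["confidence"],2)) for r in bot.spot_point("side",t)])
E
```

```text
5.825 [0.46748255 0.02691688 0.14961854] [ 0.02812008  0.64263745 -0.23060788]
27.92373146551187 [-1.19886609  0.54315881  6.3096456 ]
7.0583 [0.46892381 0.02749796 0.1517055 ] 14.335025851713388 [-1.80866973  2.89962273 11.95619268] [0.74644277 0.08555794 0.04258526]
fixed_lip [([282.6, 253.4], 0.56)]
moving_lip [([278.4, 262.2], 0.78)]
clip [([283.5, 239.7], 0.79)]
```

View pics/sq.png

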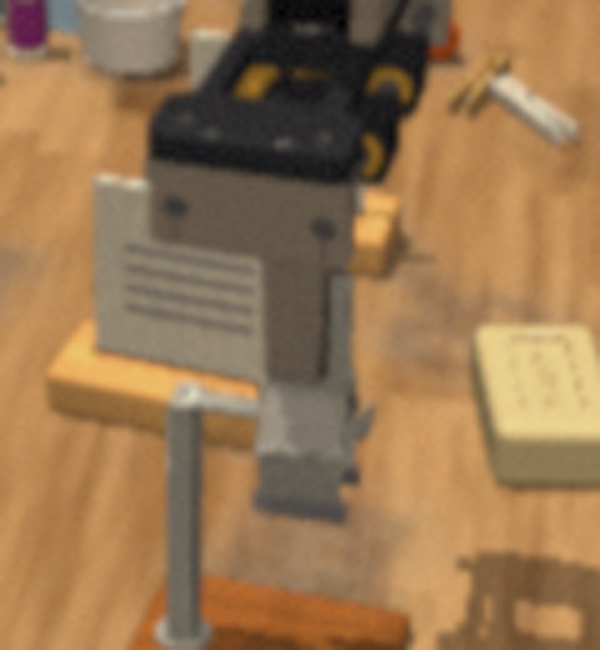

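The gap is 14.3 mm, so the clip is at its stop, and the jaws are visibly spread around the strip. The finger pads are on the handles. Lifting straight up.

```bash
python3 - <<'E'
from h import *
bot.servo_line([.468,.027,.165],v=.04)
s=bot.observe(); print(s["time_s"],s["position"],s["finger_gap"]*92,s["contact_force"],s["moment"])
bot.servo_line([.468,.027,.235],v=.1)
s=bot.observe(); print(s["time_s"],s["position"],s["finger_gap"]*92,s["contact_force"],s["moment"])
c=bot.read_camera("side"); save(c,"lift",(220,130,340,260),5); np.savez("/tmp/lift.npz",**c)
for t in("fixed_lip","moving_lip","clip","clip_handles"): print(t,[(np.round(r["centre"],1).tolist(),round(r["confidence"],2)) for r in bot.spot_point("side",t)])
E
```

```text
7.8083 [0.46785666 0.02697501 0.16482067] 14.512641514016861 [ 0.03225367  0.79314184 -0.88447   ] [ 0.05309038 -0.13104346  0.0186648 ]
8.6583 [0.46754784 0.02707347 0.23425745] 14.481431576329607 [ 0.20556518 -0.26440926 -1.31354629] [ 0.05622276 -0.14035278 -0.04490299]
fixed_lip [([283.8, 217.6], 0.84), ([186.7, 272.4], 0.7)]
moving_lip [([278.9, 224.0], 0.9)]
clip [([277.4, 289.8], 0.73), ([283.5, 199.6], 0.62)]
clip_handles [([284.9, 182.6], 0.59)]
```

View pics/lift.png

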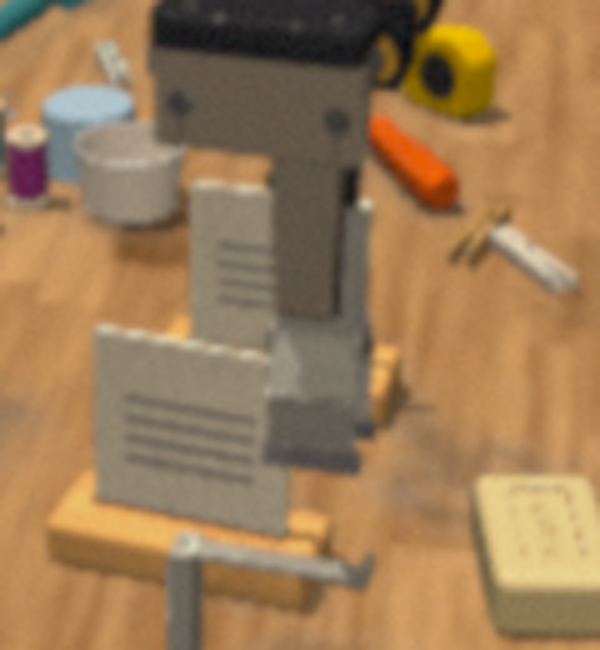

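The clip is off the hook with its jaws spread. Now I'll measure how it sits in the hand.

```bash
python3 - <<'E'
from fit import *
s=bot.observe(); tp=s["position"]; print(tp)
th=np.radians(-7); ax=np.array([np.cos(th),np.sin(th)]); ay=np.array([-np.sin(th),np.cos(th)])
for n in("side","top"):
    c=bot.read_camera(n) if n=="top" else dict(np.load("/tmp/lift.npz"))
    P=cloud(c).reshape(-1,3); D=P-tp
    L=np.c_[D[:,:2]@ax,D[:,:2]@ay,D[:,2]]*1000
    k=(abs(L[:,0])<35)&(abs(L[:,1])<30)&(L[:,2]>-90)&(L[:,2]<20); L=L[k]
    print(n,len(L),"zmin",np.percentile(L[:,2],[0,1,2]) if len(L) else 0)
    for z in range(-84,12,5):
        q=L[(L[:,2]>=z)&(L[:,2]<z+5)]
        if len(q)>3: print(z,len(q),"x",np.percentile(q[:,0],[4,50,96]).round(1),"y",np.percentile(q[:,1],[4,50,96]).round(1))
    if n=="side":
        f=L[L[:,1]>5]  # near (+y) half
        for xb in range(-20,18,4):
            g=f[(f[:,0]>=xb)&(f[:,0]<xb+4)]
            if len(g)>3: print("xbin",xb,"zmin",g[:,2].min().round(1))
E
```

```text
[0.46765424 0.02706048 0.23435541]
side 895 zmin [-67.73622473 -66.36952682 -65.55502935]
-69 39 x [-17.9  -3.3  14. ] y [-11.6  12.9  14.8]
-64 66 x [-18.4  -4.8  12.9] y [-11.2  12.1  14.7]
-59 52 x [-16.8  -8.   11.3] y [-11.9  11.9  13.8]
-54 48 x [-16.4  -2.9  12.8] y [-12.4  13.5  15. ]
-49 49 x [-16.2  -6.2   9.7] y [-13.4  14.8  16.1]
-44 52 x [-15.6  -5.2  12.1] y [-13.4  15.2  17.2]
-39 50 x [-15.1  -1.   12.3] y [13.  15.7 18.4]
-34 59 x [-15.6  -1.9  12.3] y [11.7 13.6 16.2]
-29 69 x [-16.7  -1.7  12.6] y [ 0.7 10.8 14.3]
-24 72 x [-16.6  -2.9  12.2] y [-1.4  8.5 11.5]
-19 52 x [-16.1  -6.   11.8] y [-5.4  6.4  8.8]
-14 28 x [-14.6 -10.   10. ] y [-5.6  7.3  8.9]
-9 27 x [-14.6  -7.5   8. ] y [ 6.  15.  19.5]
-4 47 x [-14.2  -7.2   9.3] y [-3.3 18.3 21. ]
1 47 x [-14.1  -3.9   8.1] y [-2.9 19.  21.8]
6 51 x [-14.   -5.2   9.1] y [-4.8 19.1 21.5]
11 47 x [-13.5  -5.5   9.4] y [-3.  19.8 22.5]
xbin -20 zmin -65.2
xbin -16 zmin -65.6
xbin -12 zmin -66.4
xbin -8 zmin -66.1
xbin -4 zmin -67.2
xbin 0 zmin -67.4
xbin 4 zmin -66.5
xbin 8 zmin -66.5
xbin 12 zmin -66.4
top 85 zmin [-68.07899412 -65.72788552 -64.65720868]
-69 5 x [-12.9   0.8   7. ] y [-14.7 -14.4 -13.3]
-64 15 x [-13.3  -1.3  12.3] y [-15.  -14.1 -13.1]
-59 5 x [-9.9  6.8 12.5] y [-14.1 -13.4 -12.8]
-39 16 x [-13.5  -0.3  10.8] y [-17.5 -16.8 -15.6]
-34 19 x [-15.   -2.7  10.3] y [-16.2 -15.2 -14.2]
-29 5 x [-13.3  -9.2   9.5] y [-15.3 -14.1 -12.5]
1 4 x [-5.3 -2.6  0.1] y [-22.2 -21.5 -21.2]
6 5 x [-6.1  4.1  7.6] y [-22.5 -22.  -21.7]
```

The clip sits level and symmetric: outer lip faces at ±14.5 mm, lips 67 mm below the TCP, about 2 mm toward -x. Moving above the right-hand card.

```bash
python3 - <<'E'
from fit import *
tgt=np.array([.5178,-.3034])
bot.servo_line([*tgt,.235],v=.2)
bot.servo_line([*tgt,.195],v=.08)
bot.hold(.2)
s=bot.observe(); tp=s["position"]; print(s["time_s"],tp,s["finger_gap"]*92,s["contact_force"])
th=np.radians(-7); ax=np.array([np.cos(th),np.sin(th)]); ay=np.array([-np.sin(th),np.cos(th)])
for n in("side","top"):
    c=bot.read_camera(n); 
    u,v=proj(c,[.517,-.303,.12]).astype(int); print(n,u,v)
    save(c,"over_"+n,(u-60,v-65,u+60,v+55),5)
    P=cloud(c).reshape(-1,3)
    D=P-tp; L=np.c_[D[:,:2]@ax,D[:,:2]@ay,P[:,2]*1000]; L[:,:2]*=1000
    L=L[(abs(L[:,0])<60)&(abs(L[:,1])<30)&(L[:,2]>30)&(L[:,2]<175)]
    for z in range(40,175,6):
        q=L[(L[:,2]>=z)&(L[:,2]<z+6)]
        if len(q)>3: print(z,len(q),"x",np.percentile(q[:,0],[3,50,97]).round(1),"y",np.percentile(q[:,1],[3,50,97]).round(1))
E
```

```text
11.625 [ 0.51812359 -0.30372404  0.19571941] 14.959947340989244 [ 0.54312144  0.18716754 -0.00200412]
side 275 163
40 79 x [-44.7  -2.7  38.6] y [-1.   2.4  5. ]
46 68 x [-43.6  -3.1  40.1] y [-0.4  2.6  6.2]
52 82 x [-41.5  -4.2  37.9] y [-0.9  2.2  5.5]
58 73 x [-44.7  -2.1  39.6] y [-0.7  2.   5. ]
64 74 x [-44.3  -3.5  39.3] y [-2.   2.6  5.1]
70 81 x [-44.8  -3.8  39. ] y [-1.6  2.8  6.3]
76 81 x [-44.8  -2.3  39.4] y [-1.3  2.3  5.1]
82 77 x [-44.2  -4.   39. ] y [-0.8  2.2  5.1]
88 82 x [-43.6  -4.2  38.9] y [-1.3  1.9  5.8]
94 86 x [-44.2  -1.1  40.3] y [-1.1  2.4  5.3]
100 80 x [-43.2   0.2  39.6] y [-0.9  2.   4.8]
106 68 x [-42.5  -5.9  38.7] y [-2.5  1.5  4.4]
124 8 x [-16.5  -1.5  13.6] y [-6.6 12.5 14.8]
130 45 x [-16.7  -4.6  14.4] y [-13.1  12.   16.3]
136 33 x [-16.4  -4.9  12. ] y [-12.5  12.   15.5]
142 33 x [-15.6  -7.6  11.7] y [-14.5  13.2  16. ]
148 34 x [-15.8  -6.5  12.1] y [-15.1  14.9  17.8]
154 35 x [-15.2  -4.   11.5] y [-14.6  16.   19.1]
160 32 x [-15.   -2.7  11.9] y [ 8.8 15.2 18.4]
166 40 x [-16.5  -1.9  12.6] y [ 2.9 11.6 16.3]
172 20 x [-17.4  -4.6  14.3] y [-2.2  9.1 12.6]
top 317 191
40 5 x [-42.3 -37.4  -5.5] y [1.9 2.  2.2]
46 6 x [-47.4 -19.4 -13.3] y [0.1 2.1 2.3]
52 5 x [-33.2 -28.6 -23.8] y [2.  2.3 2.5]
58 5 x [-43.4 -38.8 -17. ] y [1.9 2.  2.3]
64 6 x [-43.5 -23.4 -17.5] y [1.7 2.  2.3]
76 6 x [-44.4 -38.6 -16.4] y [1.7 2.  2.2]
82 4 x [-28.3 -24.9 -21.2] y [1.8 2.  2.2]
88 6 x [-46.4 -34.6 -15.2] y [1.3 1.7 2.1]
94 8 x [-45.2 -22.4 -11.3] y [1.7 2.  2.4]
100 4 x [-32.  -28.6 -23.1] y [1.8 1.9 2.2]
106 28 x [-46.2 -29.  -13.1] y [-1.4  0.5  1.8]
130 5 x [-19.4 -17.4 -15.5] y [-12.9  11.5  13.5]
136 5 x [-19.4 -17.6 -15.8] y [-12.3 -10.2  10. ]
166 4 x [-19.5 -14.8 -12. ] y [-13.7 -13.2  -1.3]
```

```bash
python3 -c "
import cv2,numpy as np
cv2.imwrite('pics/over.png',np.hstack([cv2.resize(cv2.imread('pics/over_%s.png'%n),(400,400)) for n in('side','top')]))"
```

```text
(no output)
```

View pics/over.png

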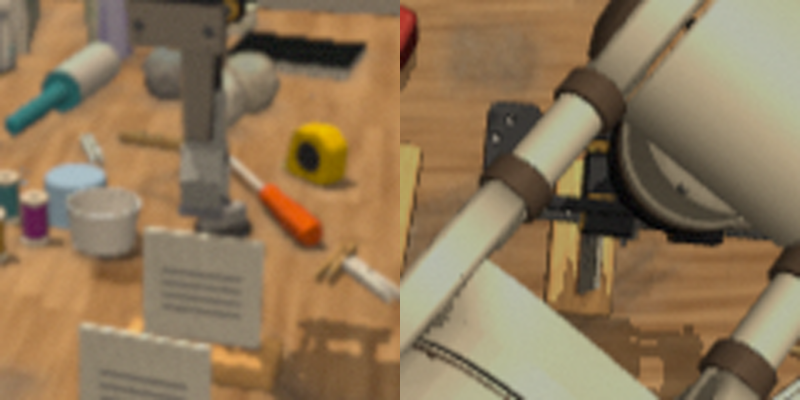

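Both views put the card's +y face at +2 mm, so its centre is at 0 in the tool frame. The jaws lie at ±14, centred along the edge within 1 mm. Descending slowly while watching the force.

```bash
python3 - <<'E'
from fit import *
tgt=np.array([.5178,-.3034])
for z in(.18,.165,.153):
    bot.servo_line([*tgt,z],v=.04)
    s=bot.observe(); print(s["time_s"],s["position"].round(4),s["finger_gap"]*92,s["contact_force"].round(2),s["moment"].round(2))
    if np.linalg.norm(s["contact_force"])>5: break
bot.hold(.3)
s=bot.observe(); tp=s["position"]; print(s["time_s"],tp,s["contact_force"],s["joint_velocities"].round(2))
th=np.radians(-7); ax=np.array([np.cos(th),np.sin(th)]); ay=np.array([-np.sin(th),np.cos(th)])
for n in("side","top"):
    c=bot.read_camera(n); u,v=proj(c,[.517,-.303,.11]).astype(int)
    save(c,"end_"+n,(u-50,v-60,u+50,v+60),5)
    for t in ("fixed_lip","moving_lip"): print(n,t,[(np.round(r["centre"],1).tolist(),round(r["confidence"],2)) for r in bot.spot_point(n,t)])
    P=cloud(c).reshape(-1,3); D=P-tp; L=np.c_[D[:,:2]@ax,D[:,:2]@ay,P[:,2]*1000]; L[:,:2]*=1000
    L=L[(abs(L[:,0])<60)&(abs(L[:,1])<30)&(L[:,2]>30)&(L[:,2]<150)]
    for z in range(70,130,6):
        q=L[(L[:,2]>=z)&(L[:,2]<z+6)]
        a=q[abs(q[:,1])<7]; b=q[abs(q[:,1])>=7]
        print(z,"card",len(a),a[:,1].mean().round(1) if len(a) else "", "x",np.percentile(a[:,0],[3,97]).round(1) if len(a) else "","jaw",len(b),np.percentile(b[:,1],[3,50,97]).round(1) if len(b) else "",np.percentile(b[:,0],[3,97]).round(1) if len(b) else "")
a,b=[cv2.resize(cv2.imread('pics/end_%s.png'%n),(400,480)) for n in('side','top')]; cv2.imwrite('pics/end.png',np.hstack([a,b]))
E
```

```text
12.25 [ 0.5177 -0.3033  0.1796] 14.358167340109578 [ 0.48 -0.57 -1.16] [ 0.05 -0.12 -0.01]
12.775 [ 0.5177 -0.3033  0.1647] 14.409737606922793 [-0.79 -0.54 -0.77] [ 0.06 -0.09 -0.04]
13.225 [ 0.5176 -0.3032  0.1526] 14.52058537793697 [-0.02  0.32 -1.26] [ 0.06 -0.17 -0.05]
13.525 [ 0.51790596 -0.30348492  0.1532554 ] [ 0.64860861  0.2883994  -0.80357661] [-0.1   0.11  0.05  0.07  0.1  -0.06]
side fixed_lip [([277.0, 172.4], 0.75), ([281.1, 163.4], 0.51)]
side moving_lip [([274.1, 178.3], 0.73)]
70 card 83 2.0 x [-44.6  40. ] jaw 1 [9.3 9.3 9.3] [19.3 19.3]
76 card 68 2.0 x [-43.9  38.8] jaw 0  
82 card 47 1.9 x [-45.2  41.2] jaw 8 [11.5 12.6 14.4] [-17.   13.9]
88 card 55 2.0 x [-44.3  40.1] jaw 34 [10.9 13.4 16.3] [-17.6  11.6]
94 card 53 1.6 x [-45.2  40.5] jaw 27 [ 9.8 12.1 17. ] [-16.5  11.7]
100 card 47 2.0 x [-44.3  41.3] jaw 27 [ 5.3 14.5 15.8] [-15.8  11.4]
106 card 47 1.8 x [-44.3  40.8] jaw 34 [-16.7  14.5  17.9] [-15.8  13.1]
112 card 0  x  jaw 33 [-15.2  15.4  19.4] [-16.   11.4]
118 card 0  x  jaw 33 [ 9.5 13.6 19.3] [-15.8  13.9]
124 card 2 3.6 x [-14.6  16.1] jaw 35 [ 7.8 11.7 15.4] [-15.6  12.7]
top fixed_lip []
top moving_lip []
70 card 4 1.8 x [-34.3 -27.2] jaw 0  
76 card 6 1.7 x [-46.5 -21. ] jaw 0  
82 card 5 1.8 x [-27.8 -16.6] jaw 0  
88 card 5 1.6 x [-46.4 -31.2] jaw 4 [-10.9  11.5  12.8] [-18.  -15.3]
94 card 5 1.8 x [-45.3 -17.7] jaw 2 [-10.6 -10.3 -10.1] [-18.1 -16.2]
100 card 4 1.8 x [-29.4 -22.6] jaw 1 [-11.4 -11.4 -11.4] [-16.6 -16.6]
106 card 24 0.1 x [-46.1 -18.4] jaw 1 [-12.9 -12.9 -12.9] [-16.9 -16.9]
112 card 1 0.5 x [-32.5 -32.5] jaw 1 [-14.4 -14.4 -14.4] [-17.2 -17.2]
118 card 0  x  jaw 2 [-15.5 -15.2 -15. ] [-15.3 -13.4]
124 card 0  x  jaw 2 [-12.  -11.9 -11.8] [-16.4 -14.3]
```

View pics/end.png

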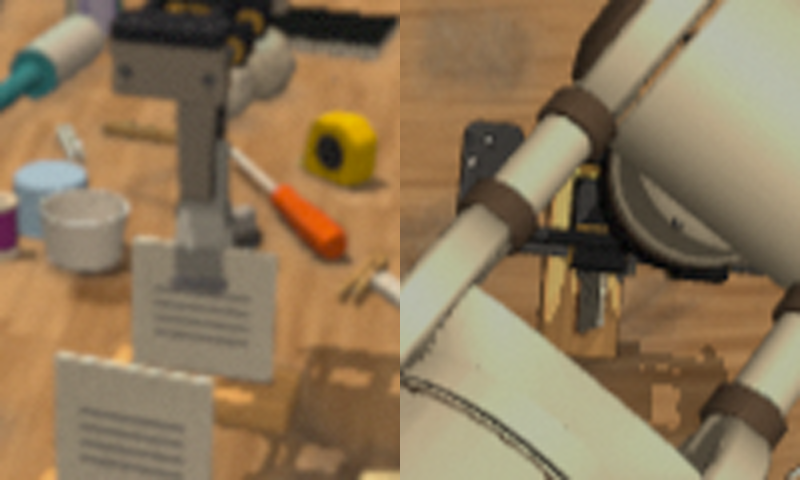

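The near jaw hangs in front of the card at about (200,260), and the far one is behind it. The card has not moved and no contact force shows. Handing in.

```bash
python3 - <<'E'
from h import *
bot.job_done()
s=bot.observe(); print(s["time_s"],s["position"],s["finger_gap"]*92,s["contact_force"])
E
```

```text
the job is handed in; nothing more can be done
the job is handed in; nothing more can be done
```

The clip is off the hook and now held squeezed wide open over the top edge of the right-hand card, one jaw on each side. I handed the job in at about 13.7 s on the robot's clock.

**Last checks before handing in:**
- **Squeeze:** the handles were at their stop, with the fingers 14.5 mm apart and the grip set to 25 N.
- **Jaws and card:** the jaws' outer faces measured about ±14 mm and the card about ±2 mm. That leaves roughly 8 mm of air on each side, taking the 4 mm lip thickness as given.
- **Depth and centring:** the lips are about 24 mm below the card's edge. The clip is centred along the edge to within about 1 mm.
- **Contact:** the wrist force stayed at 1–1.5 N, the same as in free air, and the card had not moved.

**Limits of these checks:** in the last pictures the arm hid most of the far jaw from the top camera. Its position rests on a few depth points near -11 mm and on the fuller measurements taken before lowering.

While squeezing on the hook, the wrist briefly read about 12 N upward, and this disappeared once the clip was lifted.

The arm never went near the soap bar, the timer or the wax pot, but I did not measure them again at the end.

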